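# Hold the belt-cleaning stick through the grinder's guard slot

## Robot

A 6-joint arm with a two-finger parallel gripper is mounted at the origin on the work surface. World frame = base frame: x ahead of the robot, y to its left, z up, the work surface at z = 0. Lengths are in m, angles in rad, forces in N, time in s.
With the tool pointing down it reaches from about 0.25 to 0.775 m from the base axis. Payload 4 kg.
Tool frame: the origin (TCP) lies between the finger pads, 19 mm behind the fingertips; this is the grasp point; z points along the fingers, y is the line along which they close (so a half turn about z gives the same grasp; the last joint's range is limited). The gripper opens to 94 mm and grips with 3 to 60 N. Pads are 16 mm wide; open, the fingers measure 119 mm over their backs; the gripper's body (75 mm by 177 mm) begins 78 mm behind the grasp point.
Start: joints at [1.156, 0.087, 1.371, -0, 1.684, -0.103], TCP at [0.169, 0.523, 0.224] pointing down, gripper open.
Joint ranges: [-3.1, 3.1], [-0.76, 2.03], [0.27, 2.55], [-1.08, 4.22], [0.17, 2.65], [-2.57, 2.57]. Speed limits (rad/s): [2.79, 2.79, 3.14, 3.14, 3.14, 3.14].

## Interface

Orientations are given as a rotation vector (axis times angle).
In Python, from station import manip gives the robot as it stands.
- The arm moves only by the tool tcp_steps, called after "Emit:" as name(argument=value, ...), one argument or row to a line, values as JSON. Schema: {"type":"object","properties":{"rows":{"type":"object","properties":{"plan":{"type":"array","items":{"type":"array","items":{"type":"number"},"minItems":7,"maxItems":7},"minItems":1,"maxItems":20}},"additionalProperties":false,"required":["plan"]},"squeeze":{"type":"number"},"only":{"type":"string"},"quiet":{"type":"boolean"},"lines":{"type":"string"}},"required":["rows"],"additionalProperties":false}. rows is an object whose key "plan" holds a list of rows, 1 to 20 of them, each of 7 numbers: a rotation vector rx, ry, rz in rad, then dx, dy, dz in m, then the finger opening in m; each row shifts and turns the commanded pose from where the row before left it, along the tool's axes as they then stand; what a row does not reach is not made up. A row lasts 1/10 s, in which the tool goes at most 0.05 m and 0.15 rad, less where a joint would pass 70% of its speed; a pose out of reach is approached as far as the arm can. The fingers move at their own pace and stop on an object; squeeze is the grip in N (left out, the last holds). Time passes only in rows, so rows that do not move let the fingers close. The tool returns the time, the measured TCP pose, the force, the opening and the grip force at its end. only (a regular expression) keeps the lines of the reply that match it, lines (a string "A,B") keeps lines A to B, and quiet returns only ok. Input that does not fit is refused with a message, and nothing moves.
- manip.get_obs(): the state, without advancing time (a new reading comes with each control period).
- manip.get_image(name): name is "side" or "top" or "wrist"; returns a dict with "color" (384x512x3 uint8, red, green, blue), "fx", "fy", "cx", "cy" (pixels), "rvec" (rotation vector, rad) and "tvec" (3), from world to camera coordinates, as OpenCV has them. Camera axes: x right, y down, z forward; pixel columns grow to the right and rows downward; lengths in m; the calibration is good to about 2 mm. A picture is of the moment at which its call begins. There is no depth.
- manip.hand_in(): hands the job in; it is judged then, once.
The state is a dict: "t": time; "joint_pos": joint angles; "joint_vel": joint speeds; "tau": joint torques, N m; "tcp_pos": TCP position; "orientation": TCP orientation; "force": force on the tool from outside, world axes, zero at the start; "ft_torque": the same for the moment, N m; "gripper_width": finger opening in m; "grasp_force": force on a finger pad.
Only numpy, scipy, OpenCV 4.12 (cv2) and the standard library are available. Lean on these libraries where they do the work, as an engineer would, in place of code of your own. Each camera call takes 0.05 s, during which the arm holds its last target. There are 200 camera calls.

## Task

Get the belt grinder ready for cleaning its belt: take the flat cleaning stick by its wooden handle from the stand, pass its blade down through the narrow slot in the grinder's guard, and press it lightly on the belt below, so that the sprung bed under the belt gives about half its travel (7 mm) and never reaches its stop. Be gentle, do not force the stick or lean on the machine, and leave the other things on the bench alone. Finish while still gripping the stick by its handle, upright in the slot and still, with that light pressure on the belt: do not let go.

Things in the scene. Friction and masses are not known exactly. Their poses are not given: they have to be found in the camera images.
- stick: Belt-cleaning stick, about 120 g, 125 mm long, upright in the stand at the start. Flat cork-brown blade 40 mm (x) by 12 mm (y), 75 mm long; on top a pale wooden handle, a block 30 mm (x) by 22 mm (y), 50 mm tall (75 to 125 mm above the tip). Origin: centre of the blade's lower end (tip); z points up to the handle. A half turn about z makes no difference.
- stick_tip (a point): The stick's tip: centre of the blade's lower end (same point as the stick's origin).
- stand: Fixed plywood block 110 mm (x) by 90 mm (y), 50 mm tall, with a pocket 43 mm (x) by 15 mm (y), 40 mm deep, in which the blade stands, tip 10 mm above the bench, at the stand's yaw (it may lean slightly). Lift it straight up by over 45 mm to free it. Origin: centre of the underside; z up. The stand is on one side of the robot, left or right, the grinder on the other.
- grinder: Compact belt grinder, switched off, fixed to the bench: green base 130 mm (x) by 276 mm (y), 45 mm tall, two end cheeks, and on them a flat grey guard plate 110 mm (x) by 276 mm (y), 10 mm thick, top face 150 mm above the bench, with one slot in its middle. Open on both long sides, where the black belt shows, running along y. Origin: centre of the underside; z up.
- slot (a point): Centre of the slot's mouth, at the guard's top face (150 mm above the bench). The slot goes straight down through the 10 mm plate, is 42 mm along the grinder's x and 14 mm along its y (2 mm more in each direction than the blade), with a 2 mm chamfer at the mouth. Its axes are the grinder's.
- bed_top (a point): Centre of the belt's top face on the sprung bed, straight below the slot: 50 mm below the guard's top (100 mm above the bench) when not pressed. It moves down with the bed. The bed and belt are 60 mm (x) by 130 mm (y).
- bed (a joint): How far the sprung bed under the belt is pressed down, in m: 0 at rest, 0.014 at its stop. It begins to give at about 2.2 N and then takes 0.35 N for each mm (about 4.7 N at 7 mm); the stick's own weight does not move it. It springs back when let go.
- wax: Bystander: white wax block, 45 x 30 x 25 mm, loose on the bench. Origin: centre of the underside.
- tin: Bystander: small round tin, 48 mm across, 45 mm tall, loose. Origin: centre of the underside.
- mug: Bystander: white mug, 80 mm across, 90 mm tall, loose. Origin: centre of the underside.

How it is judged:
By the outcome, as a careful person would: the job done as asked, in the order asked, and still so for the second after the job is handed in, while the arm keeps its last pose, push and grip.
It also fails if it takes over 45 s, if anything falls off the work surface, if the arm or the gripper's body presses on something with over 40 N, if the wrist force passes 120 N, or if a joint passes its speed limit or range.

## Working session

There is one attempt and no reset: what is moved stays moved. The work goes in short steps, Python scripts to look and compute and a tool call to move; the robot and the scene stay as the last step left them, time stands still between calls to the robot, and variables do not carry over. Pictures are saved under pics/ and viewed, at most 10 in all, crops included, and the job is handed in when it is done.

```bash
ls; mkdir -p pics
```

Run:
```python
from station import manip
import cv2, numpy as np
o=manip.get_obs(); print({k:np.round(v,3).tolist() for k,v in o.items()})
ims=[]
for n in ("side","top","wrist"):
    d=manip.get_image(n); cv2.imwrite(f"pics/{n}0.png",d["color"][...,::-1]); ims.append(d["color"][...,::-1])
    print(n,d["fx"],d["cx"],d["cy"],np.round(d["rvec"],3),np.round(d["tvec"],3), np.round(-cv2.Rodrigues(np.array(d["rvec"]))[0].T@np.array(d["tvec"]),3))
    np.save(f"pics/{n}0.npy",d,allow_pickle=True)
```

```text
pics
station.py
{'t': 0.0, 'joint_pos': [1.156, 0.088, 1.372, 0.0, 1.684, -0.103], 'joint_vel': [-0.0, -0.001, 0.001, 0.0, -0.001, -0.002], 'tau': [0.0, -34.016, -30.243, 0.072, 0.033, -0.0], 'tcp_pos': [0.169, 0.523, 0.223], 'orientation': [-0.488, -3.103, 0.003], 'force': [-0.182, 0.065, -0.274], 'ft_torque': [0.006, -0.073, -0.016], 'grasp_force': 0.0, 'gripper_width': 0.094}
side 410.56088971004533 252.01567445545234 195.33627103551933 [ 2.167 -0.657  0.341] [-0.479  0.306  0.635] [ 0.214 -0.517  0.643]
top 495.6513609004538 261.34436964840825 190.18276416695326 [ 2.166 -2.119  0.149] [0.007 0.577 1.068] [0.416 0.011 1.141]
wrist 305.6139662877677 260.4891267006864 192.65972411057615 [-2.374 -1.728 -0.21 ] [-0.549 -0.025  0.391] [0.102 0.545 0.385]
```

View pics/top0.png

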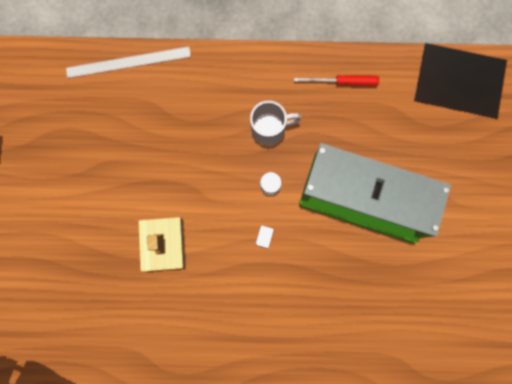

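View pics/side0.png

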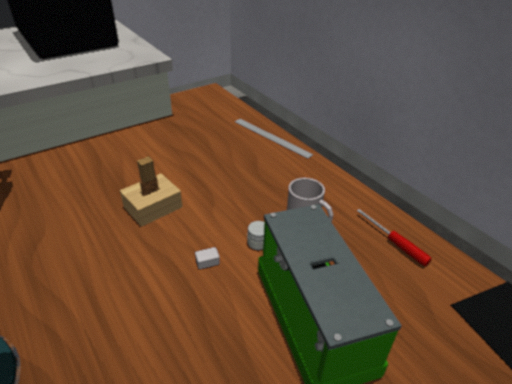

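View pics/wrist0.png

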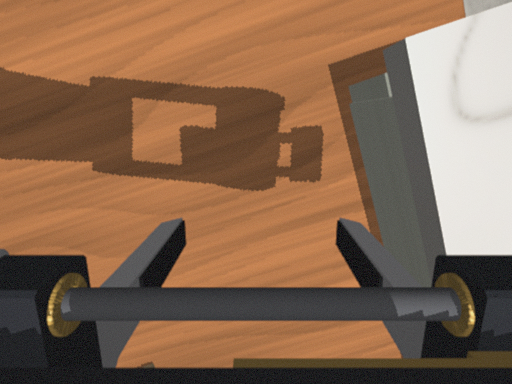

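Top: stand at about (161,244), handle top at (152,242), slot at (378,189). Side: handle at (147,163), slot at (324,263). The wrist view shows only bench and fingers.

Create h.py:
```python
import cv2, numpy as np
from scipy.spatial.transform import Rotation as Ro
def cam(d):
    R=cv2.Rodrigues(np.array(d["rvec"],float))[0]; t=np.array(d["tvec"],float)
    return R,t,-R.T@t
def ray(d,u,v):
    R,t,c=cam(d); r=R.T@np.array([(u-d["cx"])/d["fx"],(v-d["cy"])/d["fy"],1.]); return c,r/np.linalg.norm(r)
def plane(d,u,v,z):
    c,r=ray(d,u,v); return c+r*(z-c[2])/r[2]
def tri(*obs):   # (d,u,v)...
    A=0;b=0;P=[]
    for d,u,v in obs:
        c,r=ray(d,u,v); M=np.eye(3)-np.outer(r,r); A=A+M; b=b+M@c; P.append((c,r))
    x=np.linalg.solve(A,b); return x,[round(float(np.linalg.norm(np.cross(x-c,r)))*1e3,1) for c,r in P]
def proj(d,p):
    return cv2.projectPoints(np.array(p,float).reshape(-1,3),np.array(d["rvec"],float),np.array(d["tvec"],float),np.array([[d["fx"],0,d["cx"]],[0,d["fy"],d["cy"]],[0,0,1]]),None)[0].reshape(-1,2)
def shot(manip,n,name):
    d=manip.get_image(n); np.save(f"pics/{name}.npy",d,allow_pickle=True); cv2.imwrite(f"pics/{name}.png",d["color"][...,::-1]); return d
def load(name): return np.load(f"pics/{name}.npy",allow_pickle=True).item()
```

Run:
```python
from h import *
t=load("top0"); s=load("side0")
x,e=tri((t,378,189),(s,324,263)); print("slot",x,e)
x,e=tri((t,151,242),(s,146,160)); print("handle top",x,e)
# crops
def crop(d,u,v,w,h,k): return cv2.resize(d["color"][v-h:v+h,u-w:u+w,::-1],None,fx=k,fy=k,interpolation=cv2.INTER_NEAREST)
a=np.hstack([crop(t,160,244,40,35,5),crop(t,378,189,40,35,5)]); b=np.hstack([crop(s,150,185,40,35,5),crop(s,324,263,40,35,5)])
cv2.imwrite("pics/crop.png",np.resize(np.vstack([a,b]),(700,800,3))[:, :]); cv2.imwrite("pics/crop.png",cv2.resize(np.vstack([a,b]),(680,595)))
```

```text
slot [ 0.56809882 -0.21654822  0.15112096] [0.0, 0.0]
handle top [0.45356762 0.23898065 0.13498525] [1.3, 1.3]
```

View pics/crop.png

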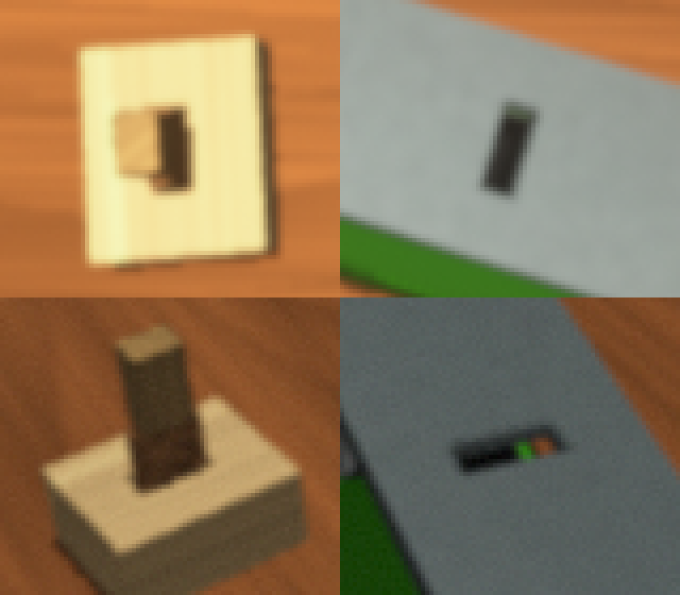

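Crops: top view shows the handle's pale top beside the dark pocket, with its long side along the image's vertical (world x). The slot is a dark bar tilted about 15°. The side view shows the handle above the blade, and the slot with the belt in it. Rough heights triangulate to 0.135 (handle top) and 0.151 (guard).

Add to h.py:
```python
def delta(manip_obs,p,yaw):
    """tool-axis shift to p and rotation about tool z so that tool y lies at world angle yaw (mod pi), tool down"""
    R=Ro.from_rotvec(manip_obs["orientation"]).as_matrix(); d=R.T@(np.array(p)-manip_obs["tcp_pos"])
    best=None
    for s in (1,-1):
        y=s*np.array([np.cos(yaw),np.sin(yaw),0]); z=np.array([0,0,-1.]); Rt=np.column_stack([np.cross(y,z),y,z])
        rv=Ro.from_matrix(R.T@Rt).as_rotvec()
        if best is None or np.linalg.norm(rv)<np.linalg.norm(best): best=rv
    return np.round(d,4),np.round(best,4)
```

Run:
```python
from h import *
from station import manip
o=manip.get_obs(); t=load("top0"); w=load("wrist0")
print("tcp px",proj(w,o["tcp_pos"]), proj(w,o["tcp_pos"]-[0,0,.1]))
hsv=cv2.cvtColor(t["color"],cv2.COLOR_RGB2HSV)
def rect(m,u,v,z):
    n,l,st,c=cv2.connectedComponentsWithStats(m); k=l[v,u]; 
    cs,_=cv2.findContours((l==k).astype(np.uint8),cv2.RETR_EXTERNAL,cv2.CHAIN_APPROX_NONE)
    b=cv2.boxPoints(cv2.minAreaRect(max(cs,key=cv2.contourArea))); P=np.array([plane(t,*q,z)[:2] for q in b]); 
    print(b.round(1).tolist(),"c",P.mean(0),"edges",[(round(np.linalg.norm(e),4),round(np.degrees(np.arctan2(e[1],e[0]))%180,1)) for e in (P[1]-P[0],P[2]-P[1])])
print(hsv[230,145],hsv[242,152],hsv[189,378],hsv[189,350],hsv[300,145])
rect(((hsv[...,2]>190)&(hsv[...,1]<130)&(hsv[...,0]>18)).astype(np.uint8),145,230,.05)
g=((hsv[...,1]<60)&(hsv[...,2]>90)).astype(np.uint8); rect(g,350,189,.15)
sl=((hsv[...,2]<110)).astype(np.uint8); rect(sl,378,189,.15)
print(delta(o,[.4536,.239,.235],np.radians(88)))
```

```text
tcp px [[260.73314776 243.38560512]] [[260.83221032 197.83428963]]
[ 27  74 246] [ 19 131 233] [19 45 45] [ 67  13 174] [ 13 179 187]
[[138.1999969482422, 219.0], [179.8000030517578, 217.39999389648438], [181.89999389648438, 268.79998779296875], [140.3000030517578, 270.3999938964844]] c [0.45214719 0.238712  ] edges [(np.float64(0.0919), np.float64(93.5)), (np.float64(0.1123), np.float64(4.9))]
[[303.1000061035156, 193.8000030517578], [319.6000061035156, 142.5], [451.79998779296875, 185.1999969482422], [435.29998779296875, 236.39999389648438]] c [ 0.56789447 -0.21485177] edges [(np.float64(0.1116), np.float64(162.9)), (np.float64(0.2797), np.float64(72.8))]
[[370.6000061035156, 197.3000030517578], [376.6000061035156, 177.89999389648438], [383.8999938964844, 180.1999969482422], [377.8999938964844, 199.60000610351562]] c [ 0.56876287 -0.21525507] edges [(np.float64(0.0418), np.float64(162.7)), (np.float64(0.0153), np.float64(73.7))]
(array([-0.3585, -0.183 , -0.0114]), array([-0.0016, -0.0004, -0.2769]))
```

Emit:
tcp_steps(
  rows={"plan": [[0, 0, 0, -0.04, -0.0203, -0.0013, 0.06], [0, 0, 0, -0.04, -0.0203, -0.0013, 0.06], [0, 0, 0, -0.04, -0.0203, -0.0013, 0.06], [0, 0, 0, -0.04, -0.0203, -0.0013, 0.06], [0, 0, 0, -0.04, -0.0203, -0.0013, 0.06], [0, 0, 0, -0.04, -0.0203, -0.0013, 0.06], [0, 0, 0, -0.04, -0.0203, -0.0013, 0.06], [0, 0, 0, -0.04, -0.0203, -0.0013, 0.06], [0, 0, 0, -0.04, -0.0203, -0.0013, 0.06], [0, 0, -0.095, 0, 0, 0, 0.06], [0, 0, -0.095, 0, 0, 0, 0.06], [0, 0, -0.095, 0, 0, 0, 0.06], [0, 0, -0.095, 0, 0, 0, 0.06], [0, 0, 0, 0, 0, 0, 0.06], [0, 0, 0, 0, 0, 0, 0.06]]},
)

```text
t: 1.65
tcp_pos: [0.4552, 0.2391, 0.2357]
orientation: [0.104, -3.139, 0.0]
force: [0.5, 0.0, 0.1]
gripper_width: 0.0604
grasp_force: 0.0
```

Run:
```python
from h import *
from station import manip
o=manip.get_obs(); print(o["tcp_pos"],o["orientation"],delta(o,[.4536,.239,.235],np.radians(94)))
shot(manip,"wrist","w1")
```

```text
[0.45519994 0.23912395 0.23569555] [ 1.04021781e-01 -3.13936522e+00  1.14182555e-04] (array([ 0.0016, -0.    ,  0.0007]), array([-0.0001, -0.0005, -0.0036]))
```

View pics/w1.png

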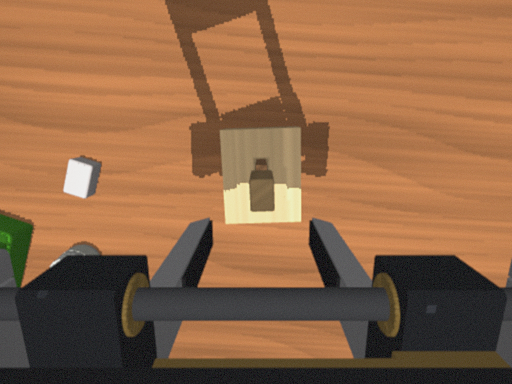

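Wrist view: handle at about (262,191), midway between the fingertips (columns 212 and 310), over the stand (220-300, 128-222). A zoom will show its edges.

Run:
```python
from h import *
d=load("w1"); cv2.imwrite("pics/w1c.png",cv2.resize(d["color"][140:230,210:310,::-1],None,fx=6,fy=6,interpolation=cv2.INTER_CUBIC))
print(proj(d,[[.4536,.239,.135]]))
```

```text
[[260.55565586 195.90494118]]
```

View pics/w1c.png

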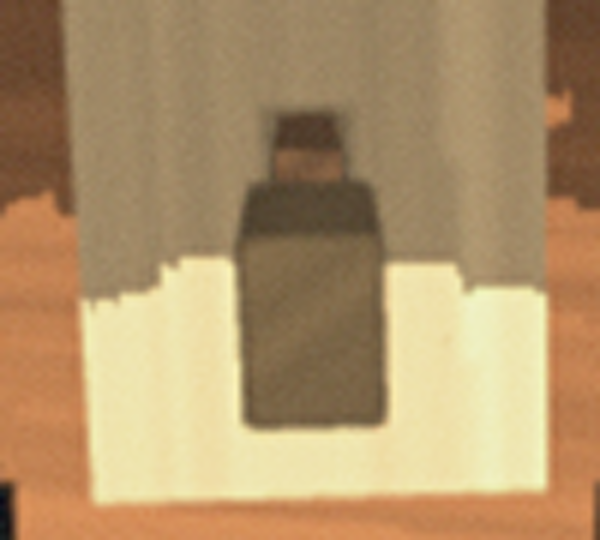

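The handle's top face spans crop (240..385, 237..425), full-image centre about (261.8,194.8). The stand's near edge runs from crop (95,502) to (547,490).

Run:
```python
from h import *
from station import manip
d=load("w1"); t=load("top0"); s=load("side0"); o=manip.get_obs()
f=lambda x,y:(x/6-.42+210,y/6-.42+140)
x,e=tri((d,*f(313,331)),(t,151.3,241.8),(s,146,160)); print(x,e)
x,e=tri((d,*f(313,331)),(t,151.3,241.8)); print("wrist+top",x,e)
a=lambda p,q:round(np.degrees(np.arctan2(*(q-p)[[1,0]]))%180,2)
P=[plane(d,*f(*q),.135) for q in ((240,237),(383,237),(385,425),(245,425))]
print(np.mean(P,0),"x-dirs",a(P[3],P[0]),a(P[2],P[1]),"y-dirs",a(P[0],P[1]),a(P[3],P[2]),[np.linalg.norm(P[i]-P[(i+1)%4]).round(4) for i in range(4)])
Q=[plane(d,*f(*q),.05) for q in ((65,0),(548,0),(547,490),(95,502))]
print("stand",a(Q[3],Q[0]),a(Q[2],Q[1]),a(Q[3],Q[2]))
print(delta(o,[.455,.2375,.112],np.radians(93.5)))
```

```text
[0.45348761 0.23937261 0.13427539] [1.0, 0.8, 1.6]
wrist+top [0.45307736 0.23982161 0.13173414] [0.3, 0.3]
[0.45265399 0.24003482 0.135     ] x-dirs 4.76 4.94 y-dirs 93.75 93.75 [np.float64(0.0208), np.float64(0.0286), np.float64(0.0209), np.float64(0.0286)]
stand 5.41 5.47 95.36
(array([ 0.0003, -0.0017,  0.1238]), array([-0.    , -0.0004,  0.0056]))
```

Emit:
tcp_steps(
  rows={"plan": [[0, 0, -0.017, 0.0022, 0.0008, 0, 0.06], [0, 0, 0, 0, 0, 0.03, 0.06], [0, 0, 0, 0, 0, 0.04, 0.06], [0, 0, 0, 0, 0, 0.03, 0.06], [0, 0, 0, 0, 0, 0.02, 0.06], [0, 0, 0, 0, 0, 0.0057, 0.06], [0, 0, 0, 0, 0, 0, 0.06]]},
)

```text
t: 2.4
tcp_pos: [0.4525, 0.2397, 0.1097]
orientation: [0.134, -3.137, 0.001]
force: [-1.1, 0.2, 0.3]
gripper_width: 0.0598
grasp_force: 0.0
```

Emit:
tcp_steps(
  rows={"plan": [[0, 0, 0, 0, 0, 0, 0.01], [0, 0, 0, 0, 0, 0, 0.01], [0, 0, 0, 0, 0, 0, 0.01], [0, 0, 0, 0, 0, 0, 0.01], [0, 0, 0, 0, 0, 0, 0.01]]},
  squeeze=20,
)

```text
t: 2.9
tcp_pos: [0.4533, 0.2399, 0.1108]
orientation: [-0.134, 3.138, 0.001]
force: [-0.5, -0.6, 0.2]
gripper_width: 0.0234
grasp_force: 0.0
```

```bash
python3 -c "
from station import manip;o=manip.get_obs();print(o['force'],o['ft_torque'],o['tcp_pos'],o['orientation'])"
```

```text
[-0.54279866 -0.57793126  0.20995168] [ 0.00170049 -0.00158789 -0.00906995] [0.45330962 0.2399034  0.11075041] [-1.33738196e-01  3.13790474e+00  5.59085804e-04]
```

Emit:
tcp_steps(
  rows={"plan": [[0, 0, 0, 0, 0, 0, 0.01], [0, 0, 0, 0, 0, 0, 0.01], [0, 0, 0, 0, 0, 0, 0.01]]},
)

```text
t: 3.2
tcp_pos: [0.4533, 0.2399, 0.1107]
orientation: [-0.134, 3.138, 0.001]
force: [-0.0, 0.1, 2.4]
gripper_width: 0.022
grasp_force: 20.0
```

Emit:
tcp_steps(
  rows={"plan": [[0, 0, 0, 0, 0, -0.005, 0.01], [0, 0, 0, 0, 0, -0.015, 0.01], [0, 0, 0, 0, 0, -0.02, 0.01], [0, 0, 0, 0, 0, -0.02, 0.01], [0, 0, 0, 0, 0, -0.03, 0.01], [0, 0, 0, 0, 0, -0.04, 0.01], [0, 0, 0, 0, 0, -0.03, 0.01], [0, 0, 0, 0, 0, 0, 0.01]]},
)

```text
t: 4.0
tcp_pos: [0.4548, 0.2405, 0.2756]
orientation: [-0.133, 3.13, 0.005]
force: [0.0, 0.0, -0.4]
gripper_width: 0.0219
grasp_force: 20.0
```

Run:
```python
from h import *
from station import manip
o=manip.get_obs(); print(o["force"],o["ft_torque"],o["grasp_force"],delta(o,[.5688,-.2153,.29],np.radians(72.8)))
```

```text
[ 0.02151291  0.0309704  -0.37495107] [ 0.03492443 -0.03342097  0.00906681] 19.988575279712677 (array([-0.0749, -0.4638, -0.015 ]), array([0.0046, 0.0087, 0.3855]))
```

Emit:
tcp_steps(
  rows={"plan": [[0, 0, 0, -0.005, -0.0218, -0.0012, 0.01], [0, 0, 0, -0.0101, -0.0435, -0.0022, 0.01], [0, 0, 0, -0.0101, -0.0435, -0.0022, 0.01], [0, 0, 0, -0.0101, -0.0435, -0.0022, 0.01], [0, 0, 0, -0.0101, -0.0435, -0.0022, 0.01], [0, 0, 0, -0.0101, -0.0435, -0.0022, 0.01], [0, 0, 0, -0.0101, -0.0435, -0.0022, 0.01], [0, 0, 0, -0.0101, -0.0435, -0.0022, 0.01], [0, 0, 0, -0.0101, -0.0435, -0.0022, 0.01], [0, 0, 0, -0.0101, -0.0435, -0.0022, 0.01], [0, 0, 0, -0.0101, -0.0435, -0.0022, 0.01], [0, 0, 0, -0.0052, -0.0218, -0.0012, 0.01], [0, 0, 0.0964, 0, 0, 0, 0.01], [0, 0, 0.0964, 0, 0, 0, 0.01], [0, 0, 0.0964, 0, 0, 0, 0.01], [0, 0, 0.0964, 0, 0, 0, 0.01], [0, 0, 0, 0, 0, 0, 0.01], [0, 0, 0, 0, 0, 0, 0.01], [0, 0, 0, 0, 0, 0, 0.01]]},
)

```text
t: 5.9
tcp_pos: [0.6044, -0.2275, 0.2936]
orientation: [-0.468, -3.105, -0.001]
force: [-0.2, 1.0, -1.2]
gripper_width: 0.0217
grasp_force: 20.0
```

Run:
```python
from h import *
from station import manip
o=manip.get_obs(); print(o["tcp_pos"],delta(o,[.5688,-.2153,.265],np.radians(72.8)))
d=shot(manip,"wrist","w2"); print(proj(d,[[.5688,-.2153,.15]]),proj(d,o["tcp_pos"]-[0,0,.1]))
shot(manip,"top","t2"); shot(manip,"side","s2")
```

```text
[ 0.60443465 -0.22747493  0.29364113] (array([0.0376, 0.0011, 0.0287]), array([ 0.0003, -0.0015,  0.0012]))
[[261.59151257 150.07394076]] [[260.5017515  197.96836343]]
```

View pics/w2.png

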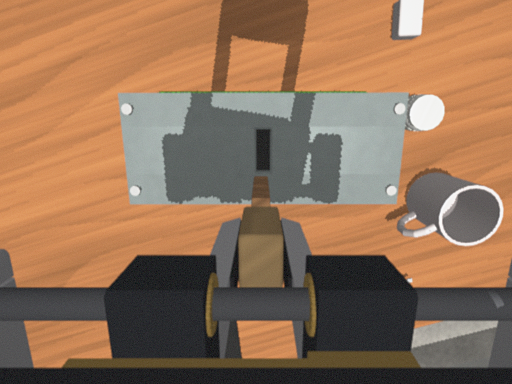

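Wrist view: slot at about (263,149); the blade end is at about (260,177), held upright between the fingers (220-300 columns). Next I measure the slot and the blade's end by masks.

Run:
```python
from h import *
from station import manip
o=manip.get_obs(); d=load("w2"); hsv=cv2.cvtColor(d["color"],cv2.COLOR_RGB2HSV); g=cv2.cvtColor(d["color"],cv2.COLOR_RGB2GRAY).astype(int)
a=lambda e:round(np.degrees(np.arctan2(e[1],e[0]))%180,2)
G=cv2.resize(g[115:180,240:290].astype(np.uint8),None,fx=8,fy=8,interpolation=cv2.INTER_CUBIC)
m=(G<52).astype(np.uint8); n,l,st,c=cv2.connectedComponentsWithStats(m)
k=l[int((149-115+.5)*8),int((263-240+.5)*8)]; cs,_=cv2.findContours((l==k).astype(np.uint8),0,1)
b=cv2.boxPoints(cv2.minAreaRect(cs[0])); b=np.float32([( (x+.5)/8-.5+240,(y+.5)/8-.5+115) for x,y in b])
P=np.array([plane(d,*q,.15) for q in b]); print("slot box",b.round(1).tolist(),P.mean(0),[(np.linalg.norm(e).round(4),a(e)) for e in (P[1]-P[0],P[2]-P[1])])
u=b.mean(0); t=load("top0"); s=load("side0"); print("tri",tri((d,*u),(t,377.3,188.7),(s,324,263)),tri((d,*u),(t,377.3,188.7)))
# screws
n,l,st,c=cv2.connectedComponentsWithStats(((g>205)&(hsv[...,1]<40)).astype(np.uint8))
print([(np.round(c[i],1).tolist(),int(st[i,4])) for i in range(1,n) if 20<st[i,4]<300])
for r in (146,152): print(r,g[r,248:278].tolist())
for r in (180,184,188,194): print(r,[tuple(x) for x in d["color"][r,248:274:1,[0,2]].T.tolist()] if 0 else (d["color"][r,246:276,0].astype(int)-d["color"][r,246:276,2]).tolist())
print("col260",(d["color"][168:215,260,0].astype(int)-d["color"][168:215,260,2]).tolist())
R=Ro.from_rotvec(o["orientation"]).as_matrix()
pts=[[.02,.006,.1],[.02,-.006,.1],[.02,.006,.025],[.02,-.006,.025]]
print(proj(d,[o["tcp_pos"]+R@np.array(p) for p in pts]).round(1).tolist())
```

```text
slot box [[255.6999969482422, 169.39999389648438], [256.0, 129.0], [269.5, 129.10000610351562], [269.20001220703125, 169.5]] [ 0.56861362 -0.21420572  0.15      ] [(np.float64(0.04), np.float64(162.2)), (np.float64(0.0131), np.float64(72.42))]
tri (array([ 0.56882968, -0.21506179,  0.14958878]), [1.1, 0.4, 0.7]) (array([ 0.56775366, -0.21394005,  0.15644158]), [0.1, 0.1])
[([399.7, 108.3], 86), ([125.8, 108.6], 83), ([134.4, 190.5], 73), ([391.2, 190.2], 68), ([424.9, 231.3], 118)]
146 [98, 97, 99, 99, 100, 98, 95, 82, 57, 39, 35, 38, 32, 30, 36, 35, 40, 36, 42, 41, 29, 45, 76, 85, 96, 97, 99, 95, 99, 94]
152 [96, 98, 97, 95, 99, 102, 92, 85, 59, 34, 32, 33, 25, 39, 37, 41, 36, 38, 35, 25, 41, 48, 78, 87, 98, 101, 95, 100, 98, 98]
180 [-3, -5, -4, -3, -3, -8, -5, 9, 37, 41, 44, 39, 39, 42, 42, 38, 40, 38, 37, 40, 41, 29, 4, -4, -8, -5, -1, -7, -1, -2]
184 [-4, -1, -2, -2, 0, -3, -3, 24, 46, 49, 44, 43, 45, 42, 45, 44, 45, 42, 43, 43, 44, 39, 19, -4, -3, -3, -3, -2, -3, -5]
188 [-5, -3, -6, -2, -5, -5, 5, 35, 40, 44, 41, 40, 41, 40, 42, 41, 44, 43, 42, 44, 44, 43, 35, 7, -1, -4, -2, -5, -1, -3]
194 [-2, -6, -1, -6, -4, -1, 30, 42, 42, 42, 41, 38, 44, 38, 42, 38, 44, 38, 41, 45, 41, 44, 42, 25, -1, -4, -3, -5, -1, -5]
col260 [-3, 2, -2, -6, -3, -3, -4, -1, 27, 46, 44, 39, 42, 38, 40, 45, 45, 47, 47, 44, 42, 42, 39, 43, 42, 38, 42, 44, 42, 49, 62, 64, 65, 58, 59, 58, 62, 65, 55, 44, 40, 41, 42, 40, 40, 40, 41]
[[267.4, 176.1], [253.6, 176.1], [270.1, 198.5], [251.0, 198.5]]
```

Run:
```python
from h import *
from station import manip
o=manip.get_obs(); print(o["t"],o["tcp_pos"],delta(o,[.5686,-.2143,.258],np.radians(72.6)))
```

```text
6.05 [ 0.60456702 -0.22754855  0.29445815] (array([0.0383, 0.002 , 0.0365]), array([ 0.0001, -0.0003,  0.004 ]))
```

Emit:
tcp_steps(
  rows={"plan": [[0, 0, 0, 0.01, 0.001, 0.003, 0.01], [0, 0, 0, 0.015, 0.001, 0.007, 0.01], [0, 0, 0, 0.0133, 0, 0.009, 0.01], [0, 0, 0, 0, 0, 0.009, 0.01], [0, 0, 0, 0, 0, 0.0085, 0.01], [0, 0, 0, 0, 0, 0, 0.01], [0, 0, 0, 0, 0, 0, 0.01], [0, 0, 0, 0, 0, 0, 0.01]]},
)

```text
t: 6.85
tcp_pos: [0.5691, -0.2146, 0.2584]
orientation: [0.47, 3.106, -0.0]
force: [0.2, 0.5, -0.7]
gripper_width: 0.0215
grasp_force: 20.0
```

Run:
```python
from h import *
from station import manip
d=shot(manip,"wrist","w3"); s=shot(manip,"side","s3"); t=shot(manip,"top","t3")
o=manip.get_obs(); print(o["force"],o["tcp_pos"],delta(o,[.5686,-.2143,.258],np.radians(72.6)))
R=Ro.from_rotvec(o["orientation"]).as_matrix()
print(proj(d,[o["tcp_pos"]+R@np.array(p) for p in ([.02,.006,.1],[.02,-.006,.1])]).round(1).tolist())
print(proj(d,[[.5686,-.2142,.15]]),proj(s,[.5686,-.2142,.15]))
a=cv2.resize(d["color"][140:240,210:310,::-1],(400,400),interpolation=cv2.INTER_CUBIC)
b=cv2.resize(s["color"][200:300,274:374,::-1],(400,400),interpolation=cv2.INTER_CUBIC)
cv2.imwrite("pics/c3.png",np.hstack([a,b]))
```

```text
[ 0.41315659 -0.01038831 -1.88201249] [ 0.56896641 -0.21449076  0.25859867] (array([0.0004, 0.0001, 0.0006]), array([-0.    ,  0.0009,  0.0033]))
[[267.5, 175.4], [253.6, 175.4]]
[[260.74652094 194.67815081]] [[323.14551676 262.43096521]]
```

View pics/c3.png

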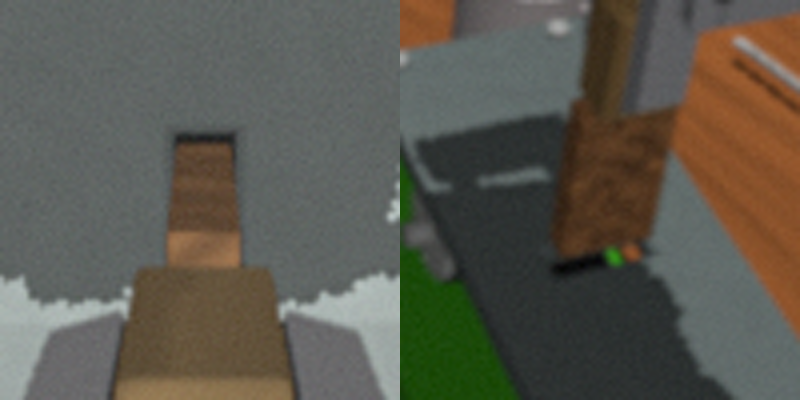

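The wrist crop shows the slot's dark near end at crop rows 132-143, columns 173-236, right in front of the blade and laterally centred. The side crop shows the blade just above the slot. Now the fore-aft numbers.

Run:
```python
from h import *
from station import manip
o=manip.get_obs(); d=load("w3"); s=load("side0"); s3=load("s3"); R=Ro.from_rotvec(o["orientation"]).as_matrix()
c=d["color"].astype(int)
print("g col", c[166:182,258:264].mean((1,2)).round().tolist(), "r-b",(c[166:182,258:264,0]-c[166:182,258:264,2]).mean(1).round().tolist())
print("row174",c[174,246:276].mean(1).round().tolist()); print("row180 r-b",(c[180,246:276,0]-c[180,246:276,2]).tolist())
S=np.array([.5686,-.2142,.15])
for x in (.020,.021,.023): print(x,proj(d,S+R@[x,0,0]).round(1).tolist(), "tip now",proj(d,o["tcp_pos"]+R@[x,0,.1]).round(1).tolist(),"lowered",proj(d,o["tcp_pos"]+R@[x,0,.1086]).round(1).tolist())
# w2: slot ends
d2=load("w2"); print(proj(d2,[S+R@[.021,0,0],S-R@[.021,0,0]]).round(1).tolist())
print(d2["color"][120:180,262].mean(1).round().tolist())
```

```text
g col [98.0, 98.0, 99.0, 98.0, 96.0, 91.0, 85.0, 60.0, 35.0, 44.0, 68.0, 77.0, 74.0, 70.0, 66.0, 70.0] r-b [-3.0, -4.0, -4.0, -5.0, -4.0, -4.0, -4.0, -2.0, -2.0, 13.0, 39.0, 47.0, 46.0, 41.0, 40.0, 41.0]
row174 [100.0, 97.0, 98.0, 103.0, 97.0, 88.0, 84.0, 69.0, 38.0, 38.0, 38.0, 33.0, 41.0, 37.0, 31.0, 35.0, 31.0, 36.0, 41.0, 33.0, 36.0, 36.0, 54.0, 84.0, 88.0, 91.0, 102.0, 100.0, 98.0, 100.0]
row180 r-b [-6, -4, -5, -7, -1, 1, -5, 13, 36, 41, 41, 40, 37, 41, 44, 43, 37, 39, 43, 40, 43, 39, 8, -4, -3, -2, -4, -7, -3, -3]
0.02 [[260.7, 173.0]] tip now [[260.6, 175.4]] lowered [[260.5, 173.6]]
0.021 [[260.7, 171.9]] tip now [[260.6, 174.3]] lowered [[260.5, 172.5]]
0.023 [[260.7, 169.7]] tip now [[260.5, 172.0]] lowered [[260.5, 170.3]]
[[262.6, 128.0], [262.5, 170.4]]
[101.0, 95.0, 93.0, 97.0, 98.0, 94.0, 95.0, 86.0, 87.0, 56.0, 33.0, 40.0, 26.0, 37.0, 30.0, 37.0, 31.0, 38.0, 23.0, 37.0, 39.0, 33.0, 35.0, 34.0, 42.0, 35.0, 36.0, 32.0, 39.0, 38.0, 35.0, 40.0, 37.0, 39.0, 36.0, 38.0, 40.0, 36.0, 36.0, 35.0, 36.0, 43.0, 26.0, 33.0, 36.0, 36.0, 33.0, 33.0, 37.0, 46.0, 69.0, 81.0, 91.0, 92.0, 94.0, 97.0, 82.0, 77.0, 73.0, 73.0]
```

Emit:
tcp_steps(
  rows={"plan": [[0, 0, 0, -0.0004, 0.0002, 0, 0.01], [0, 0, 0, 0, 0, 0, 0.01]]},
)

```text
t: 7.2
tcp_pos: [0.5692, -0.2143, 0.2583]
orientation: [0.47, 3.106, -0.0]
force: [0.3, -0.9, -1.3]
gripper_width: 0.0219
grasp_force: 20.0
```

Emit:
tcp_steps(
  rows={"plan": [[0, 0, 0, 0, 0, 0.004, 0.01], [0, 0, 0, 0, 0, 0.003, 0.01], [0, 0, 0, 0, 0, 0.003, 0.01], [0, 0, 0, 0, 0, 0.002, 0.01], [0, 0, 0, 0, 0, 0, 0.01]]},
)

```text
t: 7.7
tcp_pos: [0.5688, -0.2142, 0.2455]
orientation: [-0.47, -3.105, -0.001]
force: [0.0, -0.1, -0.5]
gripper_width: 0.0219
grasp_force: 20.0
```

Emit:
tcp_steps(
  rows={"plan": [[0, 0, 0, 0, 0, 0.002, 0.01], [0, 0, 0, 0, 0, 0.002, 0.01], [0, 0, 0, 0, 0, 0.002, 0.01], [0, 0, 0, 0, 0, 0, 0.01]]},
)

```text
t: 8.1
tcp_pos: [0.5689, -0.2142, 0.2397]
orientation: [-0.47, -3.106, -0.001]
force: [-0.3, -0.5, -0.6]
gripper_width: 0.0217
grasp_force: 20.0
```

Emit:
tcp_steps(
  rows={"plan": [[0, 0, 0, 0, 0, 0.003, 0.01], [0, 0, 0, 0, 0, 0.003, 0.01], [0, 0, 0, 0, 0, 0, 0.01]]},
)

```text
t: 8.4
tcp_pos: [0.5688, -0.2142, 0.2334]
orientation: [-0.47, -3.105, -0.001]
force: [-0.2, -0.8, -1.0]
gripper_width: 0.0215
grasp_force: 20.0
```

Emit:
tcp_steps(
  rows={"plan": [[0, 0, 0, 0, 0, 0.005, 0.01], [0, 0, 0, 0, 0, 0.005, 0.01], [0, 0, 0, 0, 0, 0.005, 0.01], [0, 0, 0, 0, 0, 0.004, 0.01], [0, 0, 0, 0, 0, 0.003, 0.01], [0, 0, 0, 0, 0, 0, 0.01], [0, 0, 0, 0, 0, 0, 0.01]]},
)

```text
t: 9.1
tcp_pos: [0.5691, -0.2143, 0.2122]
orientation: [0.47, 3.106, 0.0]
force: [-0.1, 0.2, -0.7]
gripper_width: 0.0222
grasp_force: 20.0
```

Run:
```python
from h import *
from station import manip
F=[]
for i in range(6):
    d=manip.get_image("wrist" if i else "side"); o=manip.get_obs(); F.append(np.r_[o["force"],o["tcp_pos"][2],o["ft_torque"]])
    if i==0: cv2.imwrite("pics/s4.png",cv2.resize(d["color"][190:310,264:384,::-1],(600,600),interpolation=cv2.INTER_CUBIC))
print(np.mean(F,0).round(4),np.std(F,0).round(3))
```

```text
[-0.152   0.2024 -1.1649  0.2125 -0.0078 -0.007   0.002 ] [0.564 0.846 0.356 0.    0.031 0.044 0.033]
```

View pics/s4.png

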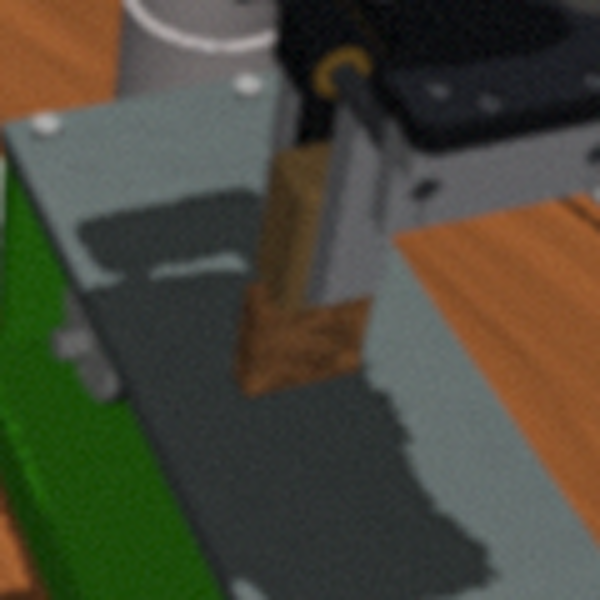

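The crop shows the blade (240-370, 290-395) entered in the slot, upright, with no contact force (Fz −1.2 N is the stick's weight). Approach the belt.

Create f.py:
```python
from station import manip; import numpy as np
F=[]
for i in range(8): manip.get_image("wrist"); o=manip.get_obs(); F.append(np.r_[o["force"],o["tcp_pos"]])
print("AVG",np.mean(F,0).round(4),np.std(F,0).round(2)[2],o["t"])
```

```text
(no output)
```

Emit:
tcp_steps(
  rows={"plan": [[0, 0, 0, 0, 0, 0.004, 0.01], [0, 0, 0, 0, 0, 0.004, 0.01], [0, 0, 0, 0, 0, 0.002, 0.01], [0, 0, 0, 0, 0, 0, 0.01]]},
  only="force:",
)

```text
force: [-0.2, 0.4, -1.0]
grasp_force: 20.0
```

```bash
python3 f.py
```

```text
AVG [ 0.2037 -0.2306 -1.1909  0.5691 -0.2143  0.2022] 0.65 10.2
```

Emit:
tcp_steps(
  rows={"plan": [[0, 0, 0, 0, 0, 0.002, 0.01], [0, 0, 0, 0, 0, 0.002, 0.01], [0, 0, 0, 0, 0, 0, 0.01]]},
  only="force:",
)

```text
force: [0.3, 0.2, 1.8]
grasp_force: 20.0
```

```bash
python3 f.py
```

```text
AVG [ 0.0085 -0.0803  2.031   0.5693 -0.2144  0.1986] 0.57 10.9
```

Emit:
tcp_steps(
  rows={"plan": [[0, 0, 0, 0, 0, 0.0015, 0.01], [0, 0, 0, 0, 0, 0.001, 0.01], [0, 0, 0, 0, 0, 0, 0.01]]},
  only="force:",
)

```text
force: [0.3, -1.0, 3.0]
grasp_force: 20.0
```

```bash
python3 f.py
```

```text
AVG [ 1.1217 -0.4534  2.5045  0.5693 -0.2144  0.1958] 0.51 11.6
```

Emit:
tcp_steps(
  rows={"plan": [[0, 0, 0, 0, 0, 0.0015, 0.01], [0, 0, 0, 0, 0, 0, 0.01], [0, 0, 0, 0, 0, 0, 0.01]]},
  only="force:",
)

```text
force: [1.6, -0.1, 3.9]
grasp_force: 20.0
```

```bash
python3 f.py; python3 f.py
```

```text
AVG [ 1.6949 -0.7984  3.286   0.5692 -0.2143  0.1943] 0.57 12.3
AVG [ 1.8077 -1.0109  2.9978  0.5692 -0.2143  0.1942] 0.51 12.7
```

Emit:
tcp_steps(
  rows={"plan": [[0, 0, 0, -0.0005, 0, 0, 0.01], [0, 0, 0, 0, 0, 0, 0.01]]},
  only="force:",
)

```text
force: [1.9, -1.4, 3.9]
grasp_force: 20.0
```

```bash
python3 f.py;python3 f.py
```

```text
AVG [ 1.1646 -1.0121  3.238   0.5694 -0.2144  0.1941] 0.4 13.3
AVG [ 0.6068 -0.9549  3.147   0.5694 -0.2144  0.1941] 0.58 13.7
```

Emit:
tcp_steps(
  rows={"plan": [[0, 0, 0, -0.0002, 0, 0.0005, 0.01], [0, 0, 0, 0, 0, 0, 0.01], [0, 0, 0, 0, 0, 0, 0.01]]},
)

```text
t: 14.0
tcp_pos: [0.5694, -0.2144, 0.1935]
orientation: [-0.47, -3.105, -0.0]
force: [-0.1, -0.6, 3.5]
gripper_width: 0.0219
grasp_force: 20.0
```

```bash
python3 f.py;python3 f.py
```

Run:
```python
from h import *
from station import manip
s=shot(manip,"side","s5"); d=shot(manip,"wrist","w5")
a=cv2.resize(d["color"][130:250,200:320,::-1],(400,400),interpolation=cv2.INTER_CUBIC)
b=cv2.resize(s["color"][190:310,264:384,::-1],(400,400),interpolation=cv2.INTER_CUBIC)
cv2.imwrite("pics/c5.png",np.hstack([a,b]))
o=manip.get_obs(); print(o["joint_vel"].round(4) if hasattr(o["joint_vel"],"round") else o["joint_vel"],Ro.from_rotvec(o["orientation"]).as_matrix()[:,2])
```

```text
AVG [-0.683  -0.5007  3.68    0.5695 -0.2144  0.1936] 0.25 14.4
AVG [-1.4997 -0.7192  3.8377  0.5695 -0.2144  0.1935] 0.53 14.8
[-0.0003  0.0007 -0.0011 -0.0017 -0.0001  0.    ] [-4.61803014e-04  2.31229935e-04 -9.99999867e-01]
```

View pics/c5.png

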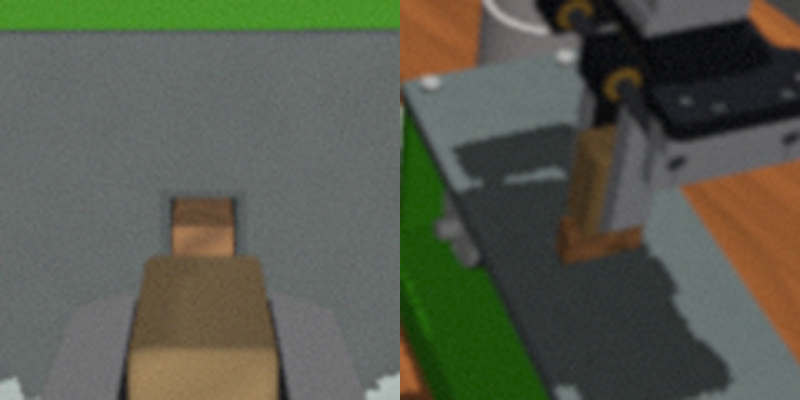

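The blade is upright and seated in the slot with small gaps on each side. The added vertical force is 4.9 N and the tool height gives about 7.2 mm of bed travel. The arm is still.

```bash
python3 -c "
from station import manip;print(manip.hand_in())"
```

```text
the job is handed in; nothing more can be done
None
```

The job is handed in: the stick is still gripped by its handle at 20 N, upright and still in the slot, with about 4.9 N on the belt and the sprung bed down an estimated 7–8 mm, judged from force and tool height since the bed itself couldn't be seen.

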